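# Start-up keys of a fluorescence microscope

### The job

Start up the microscope with the loose switches on the bench: with the fingertips, gently press the yellow lamp key all the way down, then the blue shutter key, then the green camera key, each one staying down once pressed. Do not pick up or shift any switch, leave the red laser key up, leave everything else on the bench where it is, and finish with the hand clear.

Things in the scene. Friction and masses are not known exactly. Their poses are not given: they have to be found in the camera images.
- lamp_box: the lamp switch: loose white box on a black rubber base with a yellow key on top and a yellow stripe at its +x edge; 100 (own x) x 76 (own y) x 36 mm high, 0.8 kg, not fixed to the bench. Origin: centre of its underside, z up. Its key sits in the middle of its top.
- lamp_top (a point): centre of the top face of the yellow lamp key (round, 34 mm across; flat-topped). The key stands 18 mm proud of its box when up (top 54 mm above the bench) and 8 mm proud when fully down. This point moves with the key.
- lamp_key (a joint): how far the yellow lamp key is pressed, m: 0 up, 0.010 fully down against a hard stop. No spring: about 3 N straight down slides it, and it stays where it is left.
- shutter_box: the shutter switch: loose white box on a black rubber base with a blue key on top and a blue stripe at its +x edge; 100 (own x) x 76 (own y) x 36 mm high, 0.8 kg, not fixed to the bench. Origin: centre of its underside, z up. Its key sits in the middle of its top.
- shutter_top (a point): centre of the top face of the blue shutter key (square, 30 x 30 mm; flat-topped). The key stands 18 mm proud of its box when up (top 54 mm above the bench) and 8 mm proud when fully down. This point moves with the key.
- shutter_key (a joint): how far the blue shutter key is pressed, m: 0 up, 0.010 fully down against a hard stop. No spring: about 3 N straight down slides it, and it stays where it is left.
- camera_box: the camera switch: loose white box on a black rubber base with a green key on top and a green stripe at its +x edge; 100 (own x) x 76 (own y) x 36 mm high, 0.8 kg, not fixed to the bench. Origin: centre of its underside, z up. Its key sits in the middle of its top.
- camera_top (a point): centre of the top face of the green camera key (oblong, 26 x 46 mm (long side along the switch's own y); flat-topped). The key stands 18 mm proud of its box when up (top 54 mm above the bench) and 8 mm proud when fully down. This point moves with the key.
- camera_key (a joint): how far the green camera key is pressed, m: 0 up, 0.010 fully down against a hard stop. No spring: about 3 N straight down slides it, and it stays where it is left.
- laser_box: the laser switch: loose white box on a black rubber base with a red key on top and a red stripe at its +x edge; 100 (own x) x 76 (own y) x 36 mm high, 0.8 kg, not fixed to the bench. Origin: centre of its underside, z up. Its key sits in the middle of its top.
- laser_top (a point): centre of the top face of the red laser key (round, 34 mm across; flat-topped). The key stands 18 mm proud of its box when up (top 54 mm above the bench) and 8 mm proud when fully down. This point moves with the key.
- laser_key (a joint): how far the red laser key is pressed, m: 0 up, 0.010 fully down against a hard stop. No spring: about 3 N straight down slides it, and it stays where it is left.
- oil: small amber dropper bottle with a black cap, 28 mm across, 65 mm high. Loose bystander, not to be disturbed. Origin: centre of its underside.
- objective: steel microscope objective standing on its thread, nose up, 30 mm across, 47 mm high. Loose bystander, not to be disturbed. Origin: centre of its underside.
- canister: grey plastic jar with a black cap, 44 mm across, 60 mm high. Loose bystander, not to be disturbed. Origin: centre of its underside.
- dish: clear lidded culture dish, 64 mm across, 17 mm high. Loose bystander, not to be disturbed. Origin: centre of its underside.
- slidebox: blue slide box, 85 x 100 x 30 mm high. Loose bystander, not to be disturbed. Origin: centre of its underside.
- lensbrush: lens brush lying flat, 150 mm long along its own x. Loose bystander, not to be disturbed. Origin: on its axis, near the bench.
Not all that is in view belongs to the job. Leave any brown, orange or purple look-alike of the lamp_box alone.

How it is judged:
On the way, in this order (a step that is already met when the one before it is completed fails the run):
1. lamp key down, the other three still up (value of joint lamp_key above 0.007 m and value of joint each of shutter_key, camera_key, laser_key below 0.002 m), for 0.1 s.
2. then shutter key down too, camera and laser keys still up (value of joint each of lamp_key, shutter_key above 0.007 m and value of joint each of camera_key, laser_key below 0.002 m), for 0.1 s.
3. then camera key down too, laser key still up (value of joint each of lamp_key, shutter_key, camera_key above 0.007 m and value of joint laser_key below 0.002 m), for 0.1 s.
At the end, for the whole second after the job is handed in: The yellow, blue and green keys are down by more than 7 of their 10 mm, the red key is within 2 mm of up, all four switches stand flat and still within 20 mm of where they started, and the other things are within 30 mm of where they started (all of step 3 and distance of each of lamp_box, shutter_box, camera_box, laser_box from where it was at the start of the episode below 0.02 m and angle between each of lamp_box, shutter_box, camera_box, laser_box's own z axis and vertical below 0.08 rad and linear speed of each of lamp_box, shutter_box, camera_box, laser_box below 0.01 m/s and distance of each of oil, objective, canister, dish, slidebox, lensbrush from where it was at the start of the episode below 0.03 m); the robot touches nothing.
It fails at once if a switch pressed or struck with more than 25 N (contact force between any of lamp_box, shutter_box, camera_box, laser_box and the fingers above 25 N or contact force between any of lamp_box, shutter_box, camera_box, laser_box and the arm above 25 N).
It fails at once if a switch lifted by more than 10 mm, tipped by more than 0.2 rad, or shifted by more than 25 mm (height (world z) of any of lamp_box, shutter_box, camera_box, laser_box above 0.01 m or angle between any of lamp_box, shutter_box, camera_box, laser_box's own z axis and vertical above 0.2 rad or distance of any of lamp_box, shutter_box, camera_box, laser_box from where it was at the start of the episode above 0.025 m).
It fails at once if the red laser key pressed by more than 3 mm (value of joint laser_key above 0.003 m).
It fails at once if a bystander shifted or lifted by more than 30 mm (distance of any of oil, objective, canister, dish, slidebox, lensbrush from where it was at the start of the episode above 0.03 m).
It also fails if it takes over 48 s, if anything falls off the work surface, if the arm or the gripper's body presses on something with over 40 N, if the wrist force passes 120 N, or if a joint passes its speed limit or range.

### The arm

A 7-joint arm with a two-finger parallel gripper is mounted at the origin on the work surface. World frame = base frame: x ahead of the robot, y to its left, z up, the work surface at z = 0. Lengths are in m, angles in rad, forces in N, time in s.
With the tool pointing down it reaches from about 0.4 to 0.85 m from the base axis. Payload 10.4 kg.
Tool frame: the origin (TCP) lies at the very end of the fingers, on their centre line; the grasp point (between the pads) lies 19 mm behind it; z points along the fingers, x is the direction in which the jaws open and shut, and the axes are right-handed (so a half turn about z gives the same grasp; the last joint's range is limited). The gripper opens to 87 mm and grips with 3 to 60 N. Pads are 19 mm wide; open, the fingers measure 117 mm over their backs; the gripper's body (75 mm by 190 mm) begins 51 mm behind the grasp point.
Start: joints at [-1.357, 0.332, -0.065, 1.46, 0.022, 1.35, -0.088], TCP at [0.147, 0.608, 0.223] pointing down, gripper open.
Joint ranges: [-2.6, 2.6], [-0.5, 2.12], [-1.47, 1.34], [0.16, 2.42], [-1.27, 4.41], [0.06, 2.06], [-2.6, 2.6]. Speed limits (rad/s): [2.22, 2.22, 2.79, 2.79, 3.14, 3.14, 3.14].

### API

Orientations are given as a unit quaternion [x, y, z, w].
In Python, from bench import r gives the robot as it stands. The module is installed in compiled form; this text tells all that it offers.
- The arm moves only by the tool carry_out, never from a script. Its argument "commands" is a list that holds one entry, the list of rows, each a list of 7 numbers: the closure in counts, from 0 (fully open) to 255 (shut), then the shift along the tool's x, y, z in units of 25 mm (1.0 is 25 mm), then the turn, a rotation vector about the tool's x, y, z in units of 5 degrees (1.0 is 5 degrees). A call has 1 to 12 rows; each row is the pose to reach, as a shift and turn from the pose measured when the call began, along the tool's axes at that moment; what a row does not reach only later rows make up. A row lasts 1/8 s, in which the tool goes at most 62.5 mm and 10.7 degrees, less where a joint would pass 70% of its speed; a pose out of reach is approached as far as the arm can. A call with a gripper value outside its range is refused whole. The fingers move at their own pace and stop on an object; "grip_force" is the grip in N (left out, the last holds). Time passes only in rows, so rows that repeat a pose let the fingers close. It gives the time, the measured TCP pose, the force and the opening at its end, in the units of the state.
- r.read_state(): the state, without advancing time (a new reading comes with each control period).
- r.camera(name): name is "scene" or "top" or "wrist"; returns the picture (400x640x3 uint8, blue, green, red); there is no depth.
- r.camera_info(name): a dict with "fx", "fy", "cx", "cy" (pixels), "origin" and "rotation" of the camera in the world. Camera axes: x right, y down, z forward; pixel columns grow to the right and rows downward; lengths in m; the calibration is good to about 2 mm. A picture is of the moment at which its call begins: read the wrist's pose just before it. camera_info takes no time and is no camera call; for the wrist camera it gives the pose at the moment of the call.
- r.close_job(): hands the job in, once; it reports no verdict.
The state is a dict: "time": time; "joint_positions": joint angles; "joint_vel": joint speeds; "joint_torque": joint torques, N m; "ee_pos": TCP position; "eef_rot": TCP orientation; "ft_force": force on the tool from outside, world axes, zero at the start; "torque": the same for the moment, N m; "width": finger opening in m.
Only numpy, scipy, OpenCV 4.12 (cv2) and the standard library are available. Lean on these libraries where they do the work, as an engineer would, in place of code of your own. Each camera call takes 0.05 s, during which the arm holds its last target.

## Working session

There is one attempt and no reset: what is moved stays moved. The work goes in short steps, Python scripts to look and compute and a tool call to move; the robot and the scene stay as the last step left them, time stands still between calls to the robot, and variables do not carry over. Pictures are saved under pics/ and viewed, and the job is handed in when it is done.

Besides the shell and the picture viewer there is one more tool, called after "Request:" as name(argument=value, ...), one argument or row to a line, values as JSON. carry_out: Moves the arm, as the interface text tells. Its arguments: {"type":"object","properties":{"commands":{"type":"array"},"grip_force":{"type":"number"}},"required":["commands"]}

```bash
mkdir -p pics; python3 - <<'E'
from bench import r
import cv2
for n in ("top","scene","wrist"):
    print(n,r.camera_info(n)); cv2.imwrite(f"pics/{n}0.png",r.camera(n))
print(r.read_state())
E
```

```text
top {'fx': 367.17103852424884, 'fy': 367.17103852424884, 'cx': 315.84530540216974, 'cy': 197.54790344032514, 'origin': array([0.42234175, 0.02804025, 1.04470892]), 'rotation': array([-0.70542424,  0.70722659, -0.02076809,  0.04214109])}
scene {'fx': 362.2374005513316, 'fy': 362.2374005513316, 'cx': 316.53851141571045, 'cy': 201.93339500420024, 'origin': array([0.86112041, 0.29223343, 0.68944473]), 'rotation': array([ 0.44186851,  0.84684637, -0.2623154 , -0.1370915 ])}
wrist {'fx': 278.7109060263196, 'fy': 278.7109060263196, 'cx': 317.5434359564047, 'cy': 208.36928551687623, 'origin': array([0.0724031 , 0.62528886, 0.38355409]), 'rotation': array([0.77758423, 0.61235553, 0.08758752, 0.11274699])}
{'time': 0.15, 'joint_positions': array([-1.35660763,  0.33273472, -0.06468533,  1.46070283,  0.02161054,
        1.34988685, -0.0884903 ]), 'joint_vel': array([ 5.28009409e-04, -3.20765332e-03,  6.69684633e-04, -2.31504373e-03,
       -1.92649401e-03,  3.52452388e-05,  7.12994600e-04]), 'joint_torque': array([ 5.02671028e-04, -6.23634052e+01,  2.46514217e-02, -3.90144503e+01,
       -6.12566038e-02,  3.71949957e-02,  9.79974971e-05]), 'ee_pos': array([0.14656168, 0.60729628, 0.22195342]), 'eef_rot': array([ 7.85674265e-01,  6.18640187e-01, -3.88790090e-04,  3.42468591e-04]), 'ft_force': array([-0.13684435,  1.38160883, -0.78405295]), 'torque': array([-0.04357142,  0.01263507,  0.0557035 ]), 'width': 0.0870303591370956}
```

View pics/top0.png

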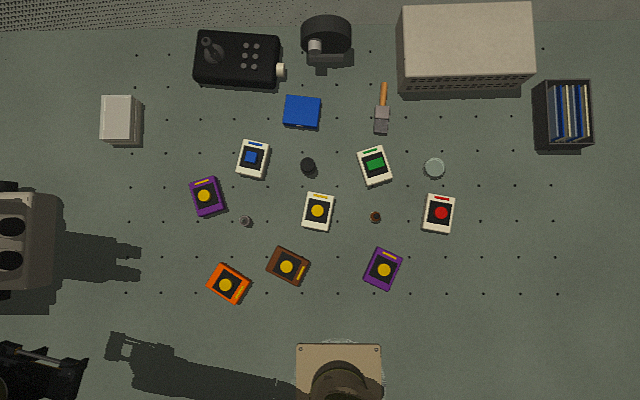

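View pics/scene0.png

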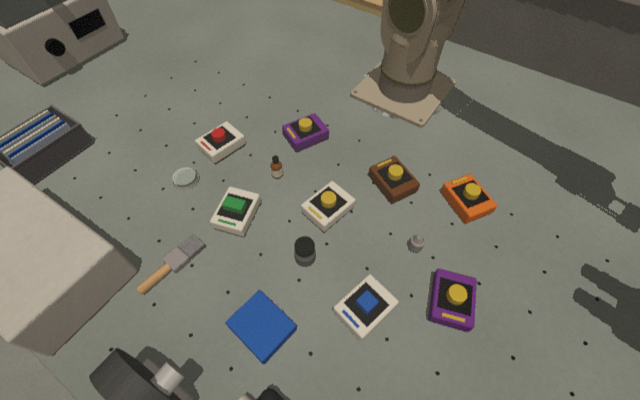

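View pics/wrist0.png

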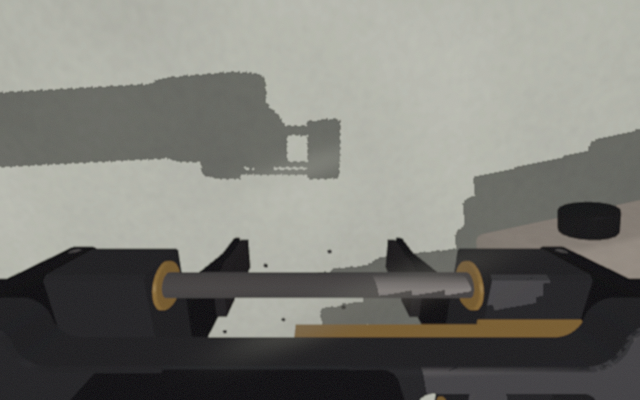

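The top view shows five yellow-keyed candidates. The box at (318,211) is white, the ones at (207,195) and (383,268) are purple, (288,266) is brown and (229,284) is orange. Only the one at (318,211) fits the white lamp_box. The other white boxes are blue at (253,158), green at (375,165) and red at (438,212). Next I'll measure these and check an enlarged crop.

```bash
cat > h.py <<'E'
import numpy as np,cv2
from scipy.spatial.transform import Rotation as R
def ray(ci,u,v):
    d=R.from_quat(ci["rotation"]).apply([(u-ci["cx"])/ci["fx"],(v-ci["cy"])/ci["fy"],1]);return np.array(ci["origin"]),d
def onz(ci,u,v,z):
    o,d=ray(ci,u,v);return o+d*(z-o[2])/d[2]
def tri(a,b):
    (o1,d1),(o2,d2)=a,b;d1=d1/np.linalg.norm(d1);d2=d2/np.linalg.norm(d2)
    t=np.linalg.lstsq(np.c_[d1,-d2],o2-o1,rcond=None)[0]
    p,q=o1+t[0]*d1,o2+t[1]*d2;return (p+q)/2,np.linalg.norm(p-q)
RNG={'y':(20,34,120),'b':(100,125,120),'g':(50,75,80),'r':(0,8,120)}
def blobs(im,c):
    h=cv2.cvtColor(im,cv2.COLOR_BGR2HSV);lo,hi,s=RNG[c]
    m=cv2.inRange(h,(lo,s,60),(hi,255,255))
    if c=='r': m|=cv2.inRange(h,(172,s,60),(180,255,255))
    n,l,st,ce=cv2.connectedComponentsWithStats(m)
    return [(st[i,4],ce[i],l==i) for i in range(1,n) if st[i,4]>=12]
E
python3 - <<'E'
from h import *
from bench import r
T,S=r.camera_info("top"),r.camera_info("scene")
print(R.from_quat(T["rotation"]).as_matrix().round(2))
for n,ci in(("top",T),("scene",S)):
    im=cv2.imread(f"pics/{n}0.png")
    for c in RNG:
        for a,ce,_ in blobs(im,c): print(n,c,a,ce.round(1),"z.054",onz(ci,*ce,.054).round(3),"z.036",onz(ci,*ce,.036).round(3))
im=cv2.imread("pics/top0.png")
cv2.imwrite("pics/crop.png",cv2.resize(im[130:310,180:470],None,fx=2.7,fy=2.7,interpolation=cv2.INTER_CUBIC))
E
```

```text
[[-0.   -1.    0.09]
 [-1.    0.    0.03]
 [-0.03 -0.09 -1.  ]]
top y 27 [201.3 181.7] z.054 [0.556 0.373 0.054] z.036 [0.558 0.379 0.036]
top y 134 [203.6 195.1] z.054 [0.519 0.365 0.054] z.036 [0.521 0.372 0.036]
top y 35 [320.3 195.9] z.054 [0.515 0.046 0.054] z.036 [0.517 0.046 0.036]
top y 130 [317.  210.2] z.054 [0.476 0.055 0.054] z.036 [0.477 0.055 0.036]
top y 28 [389.  254.9] z.054 [ 0.357 -0.136  0.054] z.036 [ 0.356 -0.139  0.036]
top y 137 [286.  266.1] z.054 [0.327 0.138 0.054] z.036 [0.326 0.14  0.036]
top y 138 [383.7 269.3] z.054 [ 0.319 -0.122  0.054] z.036 [ 0.318 -0.124  0.036]
top y 40 [300.  272.5] z.054 [0.31  0.1   0.054] z.036 [0.308 0.102 0.036]
top y 134 [225.  284.3] z.054 [0.279 0.301 0.054] z.036 [0.276 0.306 0.036]
top y 29 [238.9 291.9] z.054 [0.259 0.263 0.054] z.036 [0.256 0.268 0.036]
top b 102 [561.5 109.6] z.054 [ 0.748 -0.609  0.054] z.036 [ 0.754 -0.621  0.036]
top b 104 [580.1 110.3] z.054 [ 0.745 -0.658  0.054] z.036 [ 0.751 -0.671  0.036]
top b 1018 [301.4 110.2] z.054 [0.754 0.098 0.054] z.036 [0.76  0.099 0.036]
top b 28 [255.  143.4] z.054
[... 1269 characters left out ...]
.737 -0.669  0.054] z.036 [ 0.734 -0.696  0.036]
scene b 219 [ 35.4 138.9] z.054 [ 0.741 -0.619  0.054] z.036 [ 0.737 -0.645  0.036]
scene b 2708 [261.3 325.9] z.054 [0.77  0.113 0.054] z.036 [0.768 0.108 0.036]
scene b 311 [366.6 301.5] z.054 [0.63  0.24  0.054] z.036 [0.623 0.239 0.036]
scene b 38 [349.5 317.7] z.054 [0.672 0.23  0.054] z.036 [0.666 0.229 0.036]
scene g 318 [234.  204.4] z.054 [ 0.609 -0.096  0.054] z.036 [ 0.602 -0.107  0.036]
scene g 31 [226.9 222.1] z.054 [ 0.65  -0.079  0.054] z.036 [ 0.644 -0.089  0.036]
scene r 174 [218.4 134.6] z.054 [ 0.477 -0.267  0.054] z.036 [ 0.466 -0.283  0.036]
scene r 22 [205.5 145.5] z.054 [ 0.521 -0.267  0.054] z.036 [ 0.512 -0.283  0.036]
```

View pics/crop.png

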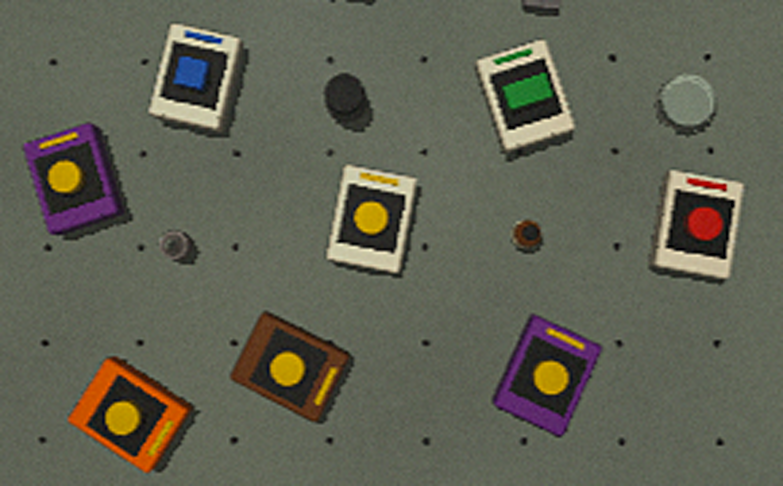

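The enlarged crop confirms the white box with the yellow key (370,217 in the crop) is the lamp. Each key sits about 42 mm from its stripe, and the positions make sense: lamp (0.476,0.055), shutter (0.626,0.238), camera (0.604,−0.103).

```bash
cat >> h.py <<'E'
def plan(r,p,yawx=None):
    s=r.read_state();q=R.from_quat(s["eef_rot"])
    print("pos",s["ee_pos"].round(4),"F",s["ft_force"].round(2),"w",round(s["width"],4),"t",s["time"])
    print("shift u",(q.inv().apply(np.array(p)-s["ee_pos"])/.025).round(3))
    tgt=R.from_euler('xyz',[np.pi,0,0]) # x along +x; want tool x along +y -> yaw
    yaw=np.arctan2(*q.as_matrix()[1::-1,0]) if yawx is None else np.radians(yawx)
    tgt=R.from_euler('z',yaw)*R.from_euler('x',np.pi)
    print("yaw",np.degrees(yaw).round(1),"turn u",(np.degrees((q.inv()*tgt).as_rotvec())/5).round(3))
E
python3 - <<'E'
from h import *
from bench import r
plan(r,(.476,.055,.13))
E
```

```text
pos [0.1466 0.6073 0.222 ] F [-0.14  1.38 -0.78] w 0.087 t 0.15
shift u [-18.381  17.992   3.698]
yaw 76.4 turn u [0.001 0.012 0.   ]
```

Request:
carry_out(
  commands=[
    [[255, -1.2, 1.2, 0.2, 0, 0, 0], [255, -2.8, 2.8, 0.4, 0, 0, 0], [255, -4.5, 4.4, 0.7, 0, 0, 0], [255, -6.2, 6.0, 1.0, 0, 0, 0], [255, -7.9, 7.7, 1.3, 0, 0, 0], [255, -9.6, 9.4, 1.7, 0, 0, 0], [255, -11.3, 11.1, 2.1, 0, 0, 0], [255, -13, 12.8, 2.5, 0, 0, 0], [255, -14.7, 14.4, 2.9, 0, 0, 0], [255, -16.4, 16, 3.3, 0, 0, 0], [255, -17.6, 17.2, 3.6, 0, 0, 0], [255, -18.4, 18, 3.7, 0, 0, 0]],
  ],
  grip_force=20,
)

```text
time: 1.65
ee_pos: [0.4765, 0.0523, 0.1295]
eef_rot: [0.786, 0.618, -0.001, 0.0]
ft_force: [-0.3, 1.3, 0.2]
width: 0.0007
```

```bash
python3 - <<'E'
from h import *
from bench import r
plan(r,(.476,.055,.13))
cv2.imwrite("pics/w1.png",r.camera("wrist"))
cv2.imwrite("pics/s1.png",r.camera("scene"))
E
```

```text
pos [0.4765 0.0523 0.1295] F [-0.27  1.27  0.18] w 0.0007 t 1.65
shift u [ 0.101 -0.045 -0.02 ]
yaw 76.3 turn u [-0.003  0.019 -0.   ]
```

View pics/w1.png

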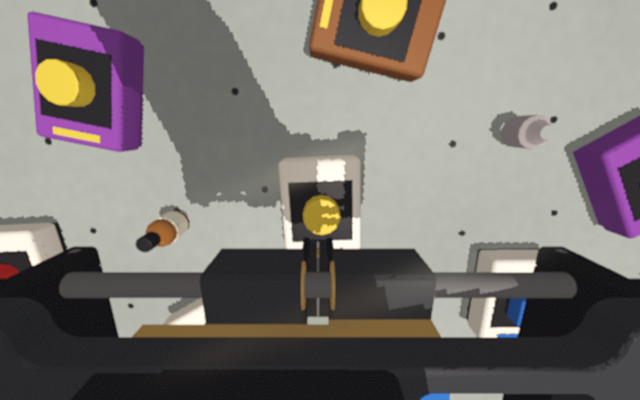

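View pics/s1.png

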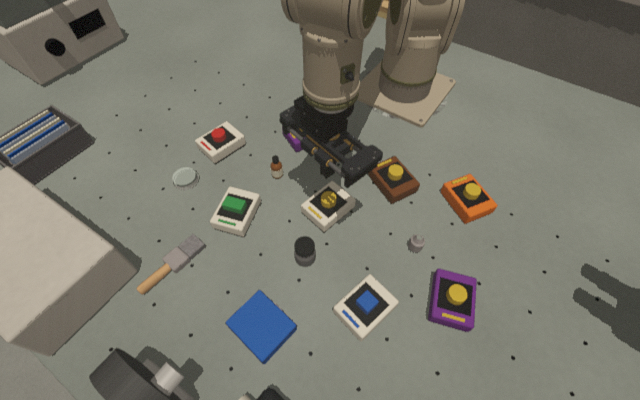

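The wrist view shows the yellow key at about (321,214), just ahead of the closed fingers at (318,250). The scene view shows the fingers above the lamp key at (328,199). I'll cross-check the key position from the wrist camera.

```bash
python3 - <<'E'
from h import *
from bench import r
ci=r.camera_info("wrist");im=cv2.imread("pics/w1.png")
T=r.camera_info("top")
for a,ce,_ in blobs(im,'y'):
    p=onz(ci,*ce,.054)
    print(a,ce.round(1),p.round(4))
    if 290<ce[0]<350 and a>100: print(tri(ray(ci,*ce),ray(T,317,210.2)))
plan(r,(.476,.055,.065))
E
```

```text
260 [325.7  13.5] [0.3268 0.0941 0.054 ]
(array([0.45531783, 0.04845621, 0.45793351]), np.float64(0.009198778629212557))
1452 [380.9  15.2] [0.3376 0.1333 0.054 ]
2295 [64.8 83. ] [ 0.3236 -0.1158  0.054 ]
276 [ 76.3 134.3] [ 0.3613 -0.1255  0.054 ]
1253 [320.9 214.6] [0.4769 0.0541 0.054 ]
(array([0.47624683, 0.0545505 , 0.05650947]), np.float64(0.0005828226095637653))
14 [317.5 250.9] [0.5106 0.0426 0.054 ]
pos [0.4769 0.0514 0.1296] F [-0.   -0.39 -0.01] w 0.0004 t 1.75
shift u [ 0.139 -0.069  2.584]
yaw 76.2 turn u [0.003 0.027 0.   ]
```

Triangulating gives (0.476,0.0545) at z 0.0565. The known height is 0.054, so they agree within calibration. Descending to just above the key.

Request:
carry_out(
  commands=[
    [[255, 0.14, -0.07, 0.5, 0, 0, 0], [255, 0.14, -0.07, 1.2, 0, 0, 0], [255, 0.14, -0.07, 1.9, 0, 0, 0], [255, 0.14, -0.07, 2.4, 0, 0, 0], [255, 0.14, -0.07, 2.7, 0, 0, 0], [255, 0.14, -0.07, 2.8, 0, 0, 0], [255, 0.14, -0.07, 2.8, 0, 0, 0]],
  ],
)

```text
time: 2.62
ee_pos: [0.4761, 0.0551, 0.0598]
eef_rot: [0.787, 0.617, -0.001, 0.001]
ft_force: [-0.2, -0.1, 1.0]
width: 0.001
```

```bash
python3 - <<'E'
from h import *
from bench import r
plan(r,(.476,.0548,.044))
E
```

```text
pos [0.4761 0.0551 0.0598] F [-0.15 -0.13  0.96] w 0.001 t 2.625
shift u [-0.013 -0.003  0.632]
yaw 76.2 turn u [0.006 0.025 0.   ]
```

Now pressing in small steps, first to about z = 0.0485.

Request:
carry_out(
  commands=[
    [[255, 0, 0, 0.06, 0, 0, 0], [255, 0, 0, 0.12, 0, 0, 0], [255, 0, 0, 0.18, 0, 0, 0], [255, 0, 0, 0.24, 0, 0, 0], [255, 0, 0, 0.3, 0, 0, 0], [255, 0, 0, 0.36, 0, 0, 0], [255, 0, 0, 0.4, 0, 0, 0], [255, 0, 0, 0.44, 0, 0, 0], [255, 0, 0, 0.44, 0, 0, 0]],
  ],
)

```text
time: 3.75
ee_pos: [0.4761, 0.0551, 0.0487]
eef_rot: [0.787, 0.617, -0.001, 0.001]
ft_force: [0.2, 0.3, 0.8]
width: 0.0005
```

Request:
carry_out(
  commands=[
    [[255, 0, 0, 0.04, 0, 0, 0], [255, 0, 0, 0.08, 0, 0, 0], [255, 0, 0, 0.12, 0, 0, 0]],
  ],
)

```text
time: 4.12
ee_pos: [0.4762, 0.0551, 0.0456]
eef_rot: [0.787, 0.617, -0.001, 0.001]
ft_force: [-0.5, 0.2, 2.7]
width: 0.0002
```

```bash
python3 - <<'E'
from h import *
from bench import r
plan(r,(.476,.0548,.044))
cv2.imwrite("pics/s2.png",cv2.resize(r.camera("scene")[140:260,260:420],None,fx=4,fy=4,interpolation=cv2.INTER_CUBIC))
plan(r,(.476,.0548,.044))
E
```

```text
pos [0.4762 0.0551 0.0456] F [-0.5   0.18  2.73] w 0.0002 t 4.125
shift u [-0.013 -0.003  0.066]
yaw 76.2 turn u [0.007 0.025 0.   ]
pos [0.4761 0.0551 0.0456] F [-0.73 -0.25  2.47] w 0.0008 t 4.175
shift u [-0.013 -0.003  0.062]
yaw 76.2 turn u [0.007 0.026 0.   ]
```

View pics/s2.png

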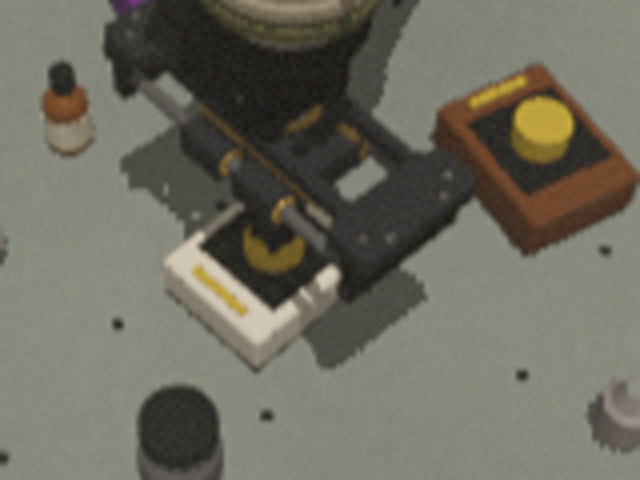

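The key (275,245 in the crop) looks lower now, and the contact force is about 2.7 N. I'll keep going in 0.5 mm steps until the stop shows.

Request:
carry_out(
  commands=[
    [[255, 0, 0, 0.02, 0, 0, 0], [255, 0, 0, 0.04, 0, 0, 0]],
  ],
)

```text
time: 4.42
ee_pos: [0.4761, 0.0551, 0.0445]
eef_rot: [0.787, 0.617, -0.001, 0.001]
ft_force: [-1.4, -0.2, 2.5]
width: 0.0005
```

Request:
carry_out(
  commands=[
    [[255, 0, 0, 0.02, 0, 0, 0], [255, 0, 0, 0.04, 0, 0, 0]],
  ],
)

```text
time: 4.68
ee_pos: [0.4763, 0.0551, 0.0443]
eef_rot: [0.787, 0.617, -0.001, 0.001]
ft_force: [-7.7, -1.1, 20.6]
width: 0.0006
```

That's the hard stop, at z about 0.0443. The force was 20.6 N, too close to the limit, so I'll end the others near 0.0450. Retracting.

Request:
carry_out(
  commands=[
    [[255, 0, 0, -0.3, 0, 0, 0], [255, 0, 0, -1.2, 0, 0, 0], [255, 0, 0, -2.4, 0, 0, 0], [255, 0, 0, -3.4, 0, 0, 0], [255, 0, 0, -3.4, 0, 0, 0]],
  ],
)

```text
time: 5.3
ee_pos: [0.4774, 0.0556, 0.131]
eef_rot: [0.787, 0.617, 0.001, 0.001]
ft_force: [-1.1, -0.0, -0.3]
width: 0.0004
```

```bash
python3 - <<'E'
from h import *
from bench import r
plan(r,(.626,.238,.13))
E
```

```text
pos [0.4774 0.0556 0.131 ] F [-1.07 -0.01 -0.28] w 0.0004 t 5.3
shift u [8.506 4.026 0.053]
yaw 76.2 turn u [ 0.036 -0.003 -0.   ]
```

Request:
carry_out(
  commands=[
    [[255, 0.8, 0.4, 0, 0, 0, 0], [255, 2.2, 1.0, 0, 0, 0, 0], [255, 3.7, 1.8, 0, 0, 0, 0], [255, 5.2, 2.5, 0, 0, 0, 0], [255, 6.7, 3.2, 0, 0, 0, 0], [255, 7.9, 3.7, 0, 0, 0, 0], [255, 8.5, 4.03, 0, 0, 0, 0], [255, 8.5, 4.03, 0, 0, 0, 0]],
  ],
)

```text
time: 6.3
ee_pos: [0.6258, 0.2385, 0.1295]
eef_rot: [0.787, 0.617, 0.0, 0.001]
ft_force: [-0.8, -0.8, -0.2]
width: 0.0004
```

```bash
python3 - <<'E'
from h import *
from bench import r
plan(r,(.626,.238,.06))
ci=r.camera_info("wrist");im=r.camera("wrist")
T=r.camera_info("top")
cv2.imwrite("pics/w3.png",im)
for a,ce,_ in blobs(im,'b'):
    print(a,ce.round(1),onz(ci,*ce,.054).round(4),tri(ray(ci,*ce),ray(T,250.3,156.3)))
t=r.camera("top");cv2.imwrite("pics/t3.png",t)
s=r.camera("scene");cv2.imwrite("pics/s3.png",s)
for a,ce,_ in blobs(s,'y'): print("scene",a,ce.round(1),onz(r.camera_info("scene"),*ce,.054).round(4))
E
```

```text
pos [0.6258 0.2385 0.1295] F [-0.78 -0.78 -0.19] w 0.0004 t 6.3
shift u [-0.013  0.009  2.781]
yaw 76.2 turn u [0.021 0.013 0.   ]
1251 [318.1 214.9] [0.6256 0.2388 0.054 ] (array([0.62586603, 0.23865348, 0.0527286 ]), np.float64(0.00019031884972974637))
343 [194.5 315.7] [0.6993 0.0932 0.054 ] (array([0.59471087, 0.20505898, 0.21692051]), np.float64(0.005614711677951113))
scene 166 [305.  124.4] [ 0.3279 -0.1142  0.054 ]
scene 23 [290.7 132.4] [ 0.3706 -0.1266  0.054 ]
scene 170 [472.5 193.2] [0.2917 0.3069 0.054 ]
scene 198 [328.1 200.2] [0.4859 0.061  0.054 ]
scene 32 [314.8 212.5] [0.5275 0.0556 0.054 ]
scene 340 [457.2 294.4] [0.5245 0.3682 0.054 ]
scene 63 [453.1 317.1] [0.5672 0.3783 0.054 ]
```

View pics/w3.png

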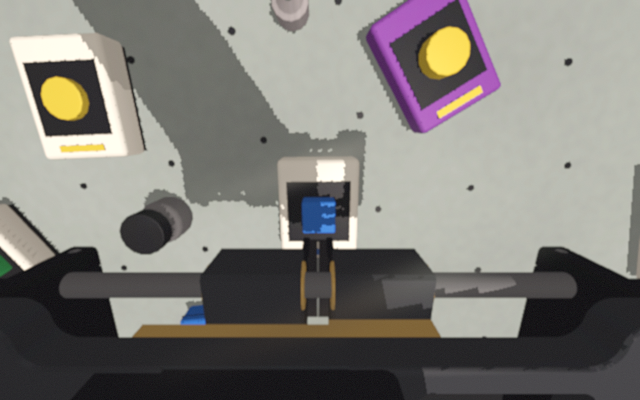

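View pics/s3.png

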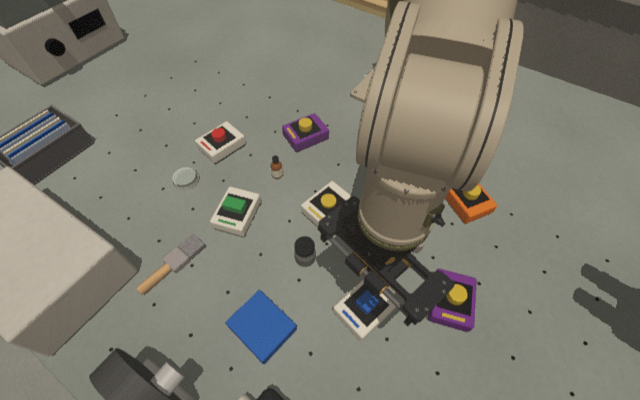

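The wrist view shows the blue key (318,215) at the fingertips; triangulation gives (0.626,0.2386) at z 0.0527, so it agrees. Now checking the lamp key's travel in before/after crops.

```bash
python3 - <<'E'
import cv2,numpy as np
a=cv2.imread("pics/scene0.png");b=cv2.imread("pics/s3.png")
f=lambda i:cv2.resize(i[175:235,295:360],None,fx=6,fy=6,interpolation=cv2.INTER_CUBIC)
cv2.imwrite("pics/cmp.png",np.hstack([f(a),f(b)]))
E
```

```text
(no output)
```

View pics/cmp.png

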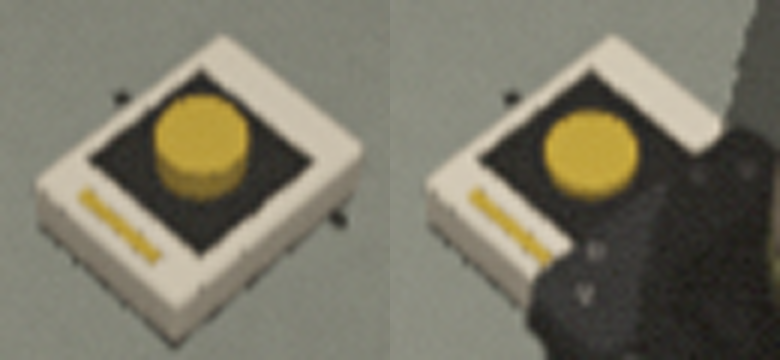

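The left crop (before) shows a tall key and the right one (after) a low key, with the box unmoved, so the lamp key is down. On to the shutter.

Request:
carry_out(
  commands=[
    [[255, 0, 0, 0.5, 0, 0, 0], [255, 0, 0, 1.2, 0, 0, 0], [255, 0, 0, 1.9, 0, 0, 0], [255, 0, 0, 2.4, 0, 0, 0], [255, 0, 0, 2.7, 0, 0, 0], [255, 0, 0, 2.8, 0, 0, 0], [255, 0, 0, 2.8, 0, 0, 0]],
  ],
)

```text
time: 7.32
ee_pos: [0.626, 0.2367, 0.061]
eef_rot: [0.787, 0.616, 0.001, 0.001]
ft_force: [-0.4, 1.3, -0.3]
width: 0.0
```

```bash
python3 - <<'E'
from h import *
from bench import r
plan(r,(.626,.2383,.047))
E
```

```text
pos [0.626  0.2367 0.061 ] F [-0.37  1.27 -0.31] w 0.0 t 7.325
shift u [ 0.064 -0.016  0.56 ]
yaw 76.1 turn u [0.033 0.005 0.   ]
```

Request:
carry_out(
  commands=[
    [[255, 0.06, 0, 0.04, 0, 0, 0], [255, 0.06, 0, 0.1, 0, 0, 0], [255, 0.06, 0, 0.16, 0, 0, 0], [255, 0.06, 0, 0.22, 0, 0, 0], [255, 0.06, 0, 0.28, 0, 0, 0], [255, 0.06, 0, 0.34, 0, 0, 0], [255, 0.06, 0, 0.4, 0, 0, 0], [255, 0.06, 0, 0.46, 0, 0, 0], [255, 0.06, 0, 0.5, 0, 0, 0], [255, 0.06, 0, 0.54, 0, 0, 0], [255, 0.06, 0, 0.54, 0, 0, 0]],
  ],
)

```text
time: 8.7
ee_pos: [0.6264, 0.238, 0.0473]
eef_rot: [0.787, 0.616, 0.001, 0.001]
ft_force: [-1.0, -1.3, 1.5]
width: 0.0006
```

Request:
carry_out(
  commands=[
    [[255, 0, 0, 0.04, 0, 0, 0], [255, 0, 0, 0.08, 0, 0, 0]],
  ],
)

```text
time: 8.95
ee_pos: [0.6264, 0.2381, 0.0453]
eef_rot: [0.787, 0.616, 0.001, 0.001]
ft_force: [-0.6, -0.9, 3.0]
width: 0.0007
```

Request:
carry_out(
  commands=[
    [[255, 0, 0, 0.02, 0, 0, 0]],
  ],
)

```text
time: 9.07
ee_pos: [0.6263, 0.2381, 0.0447]
eef_rot: [0.787, 0.616, 0.001, 0.001]
ft_force: [-2.1, -1.4, 2.5]
width: 0.0003
```

Request:
carry_out(
  commands=[
    [[255, 0, 0, 0.015, 0, 0, 0]],
  ],
)

```text
time: 9.2
ee_pos: [0.6264, 0.2381, 0.0446]
eef_rot: [0.787, 0.616, 0.001, 0.001]
ft_force: [-2.2, -0.6, 7.0]
width: 0.0007
```

The shutter key is at its stop with 7 N. Retracting.

Request:
carry_out(
  commands=[
    [[255, 0, 0, -0.3, 0, 0, 0], [255, 0, 0, -1.2, 0, 0, 0], [255, 0, 0, -2.4, 0, 0, 0], [255, 0, 0, -3.4, 0, 0, 0], [255, 0, 0, -3.4, 0, 0, 0]],
  ],
)

```text
time: 9.82
ee_pos: [0.6275, 0.2386, 0.132]
eef_rot: [0.787, 0.616, 0.003, 0.002]
ft_force: [-0.7, 0.3, 0.3]
width: 0.0008
```

```bash
python3 - <<'E'
from h import *
from bench import r
plan(r,(.604,-.103,.13))
E
```

```text
pos [0.6275 0.2386 0.132 ] F [-0.67  0.29  0.26] w 0.0008 t 9.825
shift u [-13.489   2.368   0.063]
yaw 76.1 turn u [ 0.069 -0.026 -0.   ]
```

Request:
carry_out(
  commands=[
    [[255, -1, 0.2, 0, 0.07, 0, 0], [255, -2.5, 0.4, 0, 0.07, 0, 0], [255, -4.2, 0.7, 0, 0.07, 0, 0], [255, -6, 1.0, 0, 0.07, 0, 0], [255, -7.8, 1.4, 0, 0.07, 0, 0], [255, -9.6, 1.7, 0, 0.07, 0, 0], [255, -11.4, 2.0, 0, 0.07, 0, 0], [255, -12.8, 2.25, 0, 0.07, 0, 0], [255, -13.5, 2.37, 0, 0.07, 0, 0], [255, -13.5, 2.37, 0, 0.07, 0, 0], [255, -13.5, 2.37, 0, 0.07, 0, 0]],
  ],
)

```text
time: 11.2
ee_pos: [0.6043, -0.1011, 0.1312]
eef_rot: [0.787, 0.617, 0.001, -0.001]
ft_force: [-0.6, 0.8, 0.1]
width: 0.0005
```

```bash
python3 - <<'E'
from h import *
from bench import r
plan(r,(.604,-.103,.06))
ci=r.camera_info("wrist");im=r.camera("wrist")
T=r.camera_info("top")
cv2.imwrite("pics/w4.png",im)
for a,ce,_ in blobs(im,'g'):
    print(a,ce.round(1),onz(ci,*ce,.054).round(4),tri(ray(ci,*ce),ray(T,375.1,163.3)))
s=r.camera("scene")
z=cv2.imread("pics/scene0.png")
f=lambda i:cv2.resize(i[265:345,325:405],None,fx=4.5,fy=4.5,interpolation=cv2.INTER_CUBIC)
cv2.imwrite("pics/cmp2.png",np.hstack([f(z),f(s)]))
E
```

```text
pos [ 0.6043 -0.1011  0.1312] F [-0.6   0.76  0.13] w 0.0005 t 11.2
shift u [-0.085  0.009  2.848]
yaw 76.2 turn u [-0.007 -0.034  0.   ]
1634 [314.8 214.7] [ 0.6037 -0.1034  0.054 ] (array([ 0.6037766 , -0.1034406 ,  0.05359984]), np.float64(7.060547523987387e-05))
101 [342.  242.2] [ 0.6357 -0.0854  0.054 ] (array([ 0.57974311, -0.08535999,  0.18199596]), np.float64(0.002240242720231103))
```

View pics/w4.png

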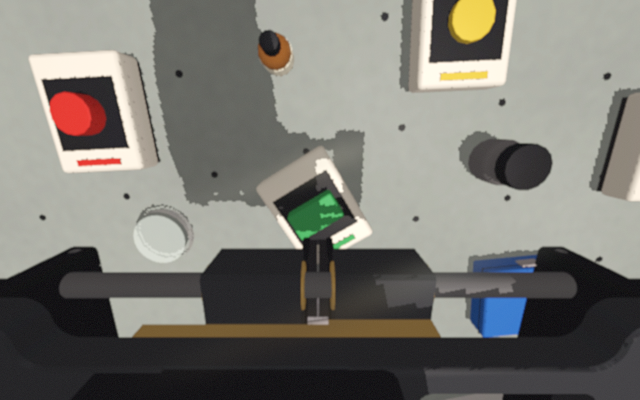

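View pics/cmp2.png

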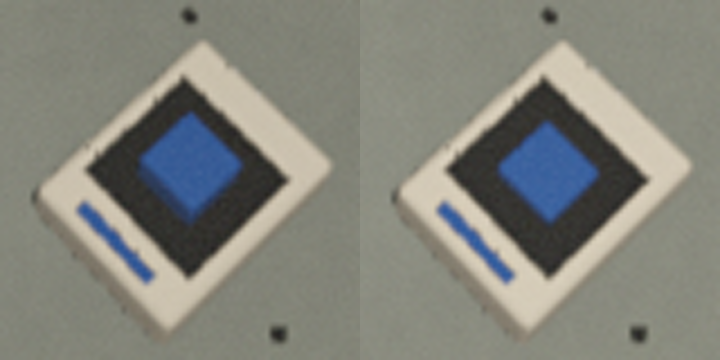

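The right crop shows the blue key low and its box unmoved. The wrist view has the green key at (315,215), triangulated at (0.6038,−0.1034) and z 0.0536. Descending on the camera key.

Request:
carry_out(
  commands=[
    [[255, -0.09, 0, 0.5, 0, -0.03, 0], [255, -0.09, 0, 1.2, 0, -0.03, 0], [255, -0.09, 0, 1.9, 0, -0.03, 0], [255, -0.09, 0, 2.4, 0, -0.03, 0], [255, -0.09, 0, 2.7, 0, -0.03, 0], [255, -0.09, 0, 2.85, 0, -0.03, 0], [255, -0.09, 0, 2.85, 0, -0.03, 0]],
  ],
)

```text
time: 12.18
ee_pos: [0.6039, -0.1033, 0.0602]
eef_rot: [0.787, 0.617, -0.0, -0.0]
ft_force: [0.5, -0.1, 0.5]
width: 0.0006
```

```bash
python3 - <<'E'
from h import *
from bench import r
plan(r,(.604,-.103,.047))
E
```

```text
pos [ 0.6039 -0.1033  0.0602] F [ 0.45 -0.15  0.51] w 0.0006 t 12.175
shift u [0.012 0.003 0.527]
yaw 76.3 turn u [-0.003 -0.002  0.   ]
```

Request:
carry_out(
  commands=[
    [[255, 0, 0, 0.04, 0, 0, 0], [255, 0, 0, 0.1, 0, 0, 0], [255, 0, 0, 0.16, 0, 0, 0], [255, 0, 0, 0.22, 0, 0, 0], [255, 0, 0, 0.28, 0, 0, 0], [255, 0, 0, 0.34, 0, 0, 0], [255, 0, 0, 0.4, 0, 0, 0], [255, 0, 0, 0.46, 0, 0, 0], [255, 0, 0, 0.52, 0, 0, 0], [255, 0, 0, 0.52, 0, 0, 0]],
  ],
)

```text
time: 13.42
ee_pos: [0.6039, -0.1033, 0.047]
eef_rot: [0.787, 0.617, -0.0, -0.0]
ft_force: [-0.5, 0.0, 0.5]
width: 0.0004
```

Request:
carry_out(
  commands=[
    [[255, 0, 0, 0.04, 0, 0, 0], [255, 0, 0, 0.07, 0, 0, 0]],
  ],
)

```text
time: 13.68
ee_pos: [0.6039, -0.1033, 0.0452]
eef_rot: [0.787, 0.617, -0.0, -0.0]
ft_force: [-1.2, 0.9, 2.4]
width: 0.0006
```

Request:
carry_out(
  commands=[
    [[255, 0, 0, 0.02, 0, 0, 0]],
  ],
)

```text
time: 13.8
ee_pos: [0.6039, -0.1033, 0.0447]
eef_rot: [0.787, 0.617, -0.0, -0.0]
ft_force: [-1.9, 0.3, 3.0]
width: 0.0006
```

Request:
carry_out(
  commands=[
    [[255, 0, 0, 0.015, 0, 0, 0]],
  ],
)

```text
time: 13.92
ee_pos: [0.6039, -0.1033, 0.0445]
eef_rot: [0.787, 0.617, 0.0, -0.0]
ft_force: [-2.9, 1.6, 6.2]
width: 0.0003
```

Stop reached at 6 N. Retracting high and clear.

Request:
carry_out(
  commands=[
    [[255, 0, 0, -0.3, 0, 0, 0], [255, 0, 0, -1.2, 0, 0, 0], [255, 0, 0, -2.4, 0, 0, 0], [255, 0, 0, -4, 0, 0, 0], [255, 0, -1, -5.5, 0, 0, 0], [255, 0, -3, -6, 0, 0, 0], [255, 0, -5, -6, 0, 0, 0], [255, 0, -5, -6, 0, 0, 0], [255, 0, -5, -6, 0, 0, 0]],
  ],
)

```text
time: 15.05
ee_pos: [0.4831, -0.0735, 0.1951]
eef_rot: [0.787, 0.617, 0.001, 0.0]
ft_force: [1.4, -0.1, -0.5]
width: 0.0003
```

```bash
python3 - <<'E'
from h import *
from bench import r
plan(r,(.604,-.103,.13))
s=r.camera("scene");cv2.imwrite("pics/s5.png",s)
z=cv2.imread("pics/scene0.png")
f=lambda i:cv2.resize(i[105:345,180:410],None,fx=1.7,fy=1.7,interpolation=cv2.INTER_CUBIC)
cv2.imwrite("pics/cmp3.png",np.hstack([f(z),f(s)]))
S=r.camera_info("scene")
for c in RNG:
  for im,n in((z,"before"),(s,"after")):
    print(c,n,[(int(a),ce.round(1).tolist()) for a,ce,_ in blobs(im,c)])
E
```

```text
pos [ 0.4831 -0.0735  0.1951] F [ 1.44 -0.11 -0.46] w 0.0003 t 15.05
shift u [1.000e-03 4.976e+00 2.611e+00]
yaw 76.3 turn u [ 0.014 -0.012 -0.   ]
y before [(163, [305.0, 124.5]), (23, [290.7, 132.4]), (40, [384.0, 162.5]), (221, [395.1, 171.8]), (33, [459.1, 179.8]), (248, [471.5, 191.0]), (237, [328.0, 198.9]), (33, [314.7, 212.3]), (367, [456.5, 294.1]), (62, [453.0, 317.0])]
y after [(149, [305.3, 125.0]), (15, [291.3, 133.2]), (40, [384.0, 162.5]), (223, [395.0, 171.8]), (33, [459.1, 179.8]), (244, [471.5, 191.0]), (197, [328.0, 200.2]), (33, [314.7, 212.3]), (368, [456.5, 294.2]), (63, [453.1, 317.1])]
b before [(193, [25.1, 129.6]), (219, [35.4, 138.9]), (2708, [261.3, 325.9]), (311, [366.6, 301.5]), (38, [349.5, 317.7])]
b after [(192, [25.1, 129.6]), (217, [35.3, 138.9]), (2710, [261.2, 325.9]), (278, [366.5, 302.7]), (38, [349.5, 317.7])]
g before [(318, [234.0, 204.4]), (31, [226.9, 222.1])]
g after [(261, [234.3, 205.6]), (29, [226.8, 222.0])]
r before [(174, [218.4, 134.6]), (22, [205.5, 145.5])]
r after [(174, [218.4, 134.6]), (22, [205.5, 145.5])]
```

View pics/cmp3.png

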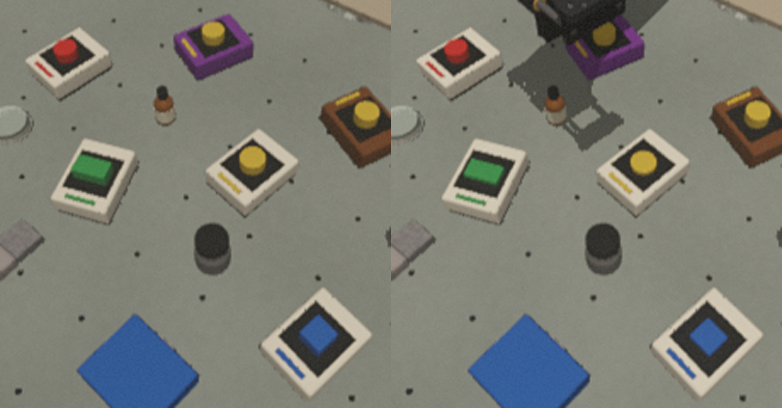

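The after view (right) shows the yellow, blue and green keys low and the red key still up. The stripes and bystanders haven't moved (stripe centres within 0.1 px on the four white boxes), and the hand is clear.

```bash
python3 -c "
from bench import r
print(r.close_job())"
```

```text
the job is handed in; nothing more can be done
None
```

I pressed the yellow lamp, blue shutter and green camera keys down to their stops, in that order, with the closed fingertips. I then raised the hand to about 0.195 m and handed the job in at about 15 s of the 48 s allowed; no verdict was reported.

- **Keys:** the fingertips met each hard stop at about 44.3–44.6 mm above the bench, where 44 mm was expected. Before/after crops show all three keys low and the red key unchanged.
- **Boxes and bystanders:** the stripes on all four switches are within 0.1 pixel of where they started. No bystander in the final crop looks moved. The objective is outside that crop, and I did not check it separately.
- **Force:** the lamp press peaked at 20.6 N straight down, about 22 N in all, at its last reading. That is closer to the 25 N limit than I intended, and peaks between readings were not seen. I used finer steps after that, and the other two stopped at 6–7 N.
- **Measurements that disagreed slightly:** the lamp key's triangulated height was 2.5 mm above its known height. Its position agreed to about 1 mm, so I went ahead.

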